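# Hang the second shelf on the stain jar stand and set the jar on it

## Task

The stain jar stand needs its second tier: take the loose metal shelf, push its four hooks into the four topmost slots of the stand's uprights and press it down until all the hooks are fully home, then let go of it. Then set the stain jar that stands alone on the worktop upright on the hung shelf. Do not drop the shelf or the jar or tip the jar over, and leave the two jars on the stand and the other things where they are.

Things in the scene. Friction and masses are not known exactly. Their poses are not given: they have to be found in the camera images.
- stand: Painted bench stand, fixed. Origin on the worktop, midway between its two uprights, below their front faces; x points backwards, y left, z up. Base plate 8 mm thick, x -105 to 45, y +-98 mm. Uprights: hollow channels 34 mm wide centred at y +-55 mm, top at z 249 mm, flat front web 4 mm thick (x 0 to 4 mm), each with four slots one above the other (see slots_top).
- slots_top (a point): On the stand, midway between the lower ends of the uprights' highest slots, on the web's front face (x 0, y 0, z 204 mm in the stand's frame; same axes). Every slot is 10 mm wide, 26 mm high, centred on y +-55 mm; lower ends at z 72, 116, 160 and 204 mm. The four topmost slots are those from 160 and 204 mm. The fully hung shelf has its shelf_hooks point here, within 2 mm in x and y.
- shelf_back (a point): Loose grey sheet-metal shelf, 0.25 kg, standing the right way up on the worktop: middle of its lower rear edge. Axes: x backwards, the way the hooks point, y left, z up. 150 mm wide (y), 110 deep (x -110 to 0); floor 3 mm thick; back plate 75 mm high; side walls 17 mm high, each with a brace sloping from 14 mm (front) to 66 mm (back). Fully hung it is 142 mm above the worktop.
- shelf_hooks (a point): On the shelf, 62 mm above shelf_back, same axes: midway between the undersides of the two upper hook necks, on the back plate's rear face. Hooks at y +-55 mm, the lower pair 44 mm below; each 6 mm wide, 19 mm high (7 above, 12 below the neck's underside), standing out 12 mm; 6 mm gap behind the plate for the web. They enter straight with this point 12 to 19 mm above slots_top, then go down.
- shelf_edge (a point): Centre of the shelf's folded front edge, an upright strip 10 mm thick (x), 150 mm wide (y), 36 mm high (33 above the shelf's floor), flat in front and behind: the place to hold the shelf, clear of hooks and uprights. It lies 105 mm in front of shelf_back and 18 mm above the shelf's underside; same axes.
- jar_mid (a point): Centre of the stain jar with a screw lid that stands alone on the worktop (not one of the two on the stand): 55 mm diameter, 84 mm high, about 0.11 kg; the point is on its axis, 42 mm above its foot; z along the axis. Standing on the shelf its foot is 3 mm above shelf_back. The shelf's free floor is 97 mm deep (x -100 to -3 mm from shelf_back) and 144 mm wide.
- low_jar_l: One of two like stain jars (55 mm diameter, 84 mm high) already on the stand's base plate, under the place of the shelf, on its left; origin at the middle of its foot. To be left alone.
- low_jar_r: One of two like stain jars (55 mm diameter, 84 mm high) already on the stand's base plate, under the place of the shelf, on its right; origin at the middle of its foot. To be left alone.
- sample_cup: Screw-top sample cup, 58 mm diameter, 61 mm high, origin at the centre of its underside. A bystander, to be left alone.
- pencil: Short pencil lying down, 113 mm long, origin at the centre of its underside. A bystander, to be left alone.
- timer: Small flat timer, 64 x 62 x 18 mm, origin at the centre of its underside. A bystander, to be left alone.
- marker: Marker pen lying down, 128 mm long, origin at the centre of its underside. A bystander, to be left alone.
- dropper_bottle: Small dropper bottle, 33 mm diameter, 111 mm high, origin at the centre of its underside. A bystander, to be left alone.
Things that resemble listed ones, but are neither listed nor needed, are in the scene too. What is shaped like the part that bears jar_mid but purple is not meant.

How it is judged (in metres and radians):
On the way:
1. the shelf hangs fully home in the four topmost slots and is let go of, before the jar is on it (z of shelf_back in the frame of stand between 0.138 and 0.146 m and x of shelf_back in the frame of stand between -0.006 and 0.004 m and y of shelf_back in the frame of stand between -0.005 and 0.005 m and angle between the z axis of shelf_back and the z axis of stand, either way round below 0.08 rad and angle between the y axis of shelf_back and the y axis of stand, either way round below 0.06 rad and contact force between the fingers and shelf below 0.1 N and distance between jar_mid and shelf_back above 0.12 m), for 0.3 s.
At the end, for the whole second after the job is handed in: Shelf in the topmost slots: shelf_back 138-146 mm above the stand origin, within 5 mm sideways, 6 mm in front to 4 mm behind the webs, level to 0.08 rad, square to 0.06. Jar upright (0.12 rad) on its floor, axis 25-78 mm before the rear edge, within 55 mm of the middle. Both still and released (z of shelf_back in the frame of stand between 0.138 and 0.146 m and x of shelf_back in the frame of stand between -0.006 and 0.004 m and y of shelf_back in the frame of stand between -0.005 and 0.005 m and angle between the z axis of shelf_back and the z axis of stand, either way round below 0.08 rad and angle between the y axis of shelf_back and the y axis of stand, either way round below 0.06 rad and x of jar_mid in the frame of shelf_back between -0.078 and -0.025 m and y of jar_mid in the frame of shelf_back between -0.055 and 0.055 m and z of jar_mid in the frame of shelf_back between 0.04 and 0.05 m and angle between jar_mid's own z axis and vertical below 0.12 rad and contact force between jar and shelf above 0.2 N and linear speed of each of shelf, jar below 0.03 m/s); the robot touches nothing.
It fails at once if the jar is dropped (falls free at over 0.7 m/s) (linear speed of jar above 0.7 m/s and contact force between the fingers and jar below 0.05 N).
It fails at once if the shelf is dropped (falls free at over 0.7 m/s) (linear speed of shelf above 0.7 m/s and contact force between the fingers and shelf below 0.05 N).
It fails at once if the jar is tipped more than 0.7 rad (angle between jar_mid's own z axis and vertical above 0.7 rad).
It fails at once if the sample cup, pencil, timer, marker or dropper bottle is moved more than 30 mm (distance of any of sample_cup, pencil, timer, marker, dropper_bottle from where it was at the start of the episode above 0.03 m).
It fails at once if a jar on the stand's base is moved more than 25 mm (distance of any of low_jar_l, low_jar_r from where it was at the start of the episode above 0.025 m).
It also fails if it takes over 54 s, if anything falls off the work surface, if the arm or the gripper's body presses on something with over 40 N, if the wrist force passes 120 N, or if a joint passes its speed limit or range.

## Robot

A 6-joint arm with a two-finger parallel gripper is mounted at the origin on a cart in front of the work surface, level with it; the furniture and walls round the work are solid. World frame = base frame: x ahead of the robot, y to its left, z up, the work surface at z = 0. Lengths are in m, angles in degrees, forces in N, time in s.
With the tool pointing down it reaches from about 0.35 to 0.8 m from the base axis. Payload 7.3 kg.
Tool frame: the origin (TCP) lies at the very end of the fingers, on their centre line; the grasp point (between the pads) lies 19 mm behind it; z points along the fingers, y is the direction in which the jaws open and shut (so a half turn about z gives the same grasp; the last joint's range is limited). The gripper opens to 85 mm and grips with 20 to 120 N. Pads are 22 mm wide; open, the fingers measure 114 mm over their backs; the gripper's body (76 mm by 85 mm) begins 54 mm behind the grasp point. The pads swing forward as they close: fully open they stand 13 mm farther back than shut.
Start: joints at [-77.063, 19.595, 87.324, -0, 73.075, -8.365], TCP at [0.191, -0.489, 0.231] pointing down, gripper open.
Joint ranges: [-145.02, 145.02], [-44.19, 115.74], [2.07, 154.8], [-57.11, 237.11], [16.16, 152.29], [-177.93, 177.93]. Speed limits (degrees/s): [147.25, 147.25, 180, 180, 180, 180].

## Interface

Orientations are given as [roll, pitch, yaw] about the fixed x, y, z axes, in that order (R = Rz(yaw) Ry(pitch) Rx(roll)).
In Python, from station import manip gives the robot as it stands. The module is installed in compiled form; this text tells all that it offers.
- The arm moves only by the tool apply_moves, never from a script. Its argument "targets" is a list of rows, each an object with "claw": the gripper's target within -1 to 1 (fully open at 1, half-way at 0, shut at -1); "travel": the shift along the tool's x, y, z in m, a list of three; "twist": the turn about the tool's z in rad. In form: [{"claw": claw, "travel": [tx, ty, tz], "twist": twist}, ...]. A call has 1 to 8 rows; each row shifts and turns the commanded pose from where the row before left it, along the tool's axes as they then stand; what a row does not reach is not made up. A row lasts 1/10 s, in which the tool goes at most 50 mm and 8.59 degrees, less where a joint would pass 70% of its speed; a pose out of reach is approached as far as the arm can. A call is refused whole if a number of a shift passes 0.05 or a number of a turn 0.15, either way. A call with a gripper value outside its range is refused whole. The fingers move at their own pace and stop on an object; "squeeze" is the grip in N (left out, the last holds). Time passes only in rows, so rows that do not move let the fingers close. It gives the time, the measured TCP pose, the force and the opening at its end, in the units of the state.
- manip.observe(): the state, without advancing time (a new reading comes with each control period).
- manip.get_image(name): name is "scene" or "side" or "wrist"; returns a dict with "img" (384x512x3 uint8, red, green, blue), "z_map" (384x512 float32, m along the optical axis (not along the pixel's ray), 0 where there is no reading), "fx", "fy", "cx", "cy" (pixels), "R" (3x3) and "t" (3): a world point X has camera coordinates R X + t; the wrist camera has in their place "mount" (4x4, takes a point from camera to tool coordinates, whose origin is the TCP and whose axes are the flange's). Camera axes: x right, y down, z forward; pixel columns grow to the right and rows downward; lengths in m; the calibration is good to about 2 mm. The wrist camera is an equidistant fisheye: a pixel r from the principal point sees the ray r / f radians off the axis. A picture is of the moment at which its call begins: read the wrist's pose just before it.
- manip.close_job(): hands the job in, once; it reports no verdict.
The state is a dict: "time_s": time; "joints": joint angles; "dq": joint speeds; "effort": joint torques, N m; "eef_pos": TCP position; "tcp_rot": TCP orientation; "force": force on the tool from outside, world axes, zero at the start; "ft_torque": the same for the moment, N m; "width": opening from 0.0 (shut) to 1.0 (fully open).
Only numpy, scipy, OpenCV 4.12 (cv2) and the standard library are available. Lean on these libraries where they do the work, as an engineer would, in place of code of your own. Each camera call takes 0.05 s, during which the arm holds its last target. There are 200 camera calls.

## Working session

There is one attempt and no reset: what is moved stays moved. The work goes in short steps, Python scripts to look and compute and a tool call to move; the robot and the scene stay as the last step left them, time stands still between calls to the robot, and variables do not carry over. Pictures are saved under pics/ and viewed, about 8 in all and at most 12, crops included, and the job is handed in when it is done.

Besides the shell and the picture viewer there is one more tool, called after "Request:" as name(argument=value, ...), one argument or row to a line, values as JSON. apply_moves: Moves the arm, as the interface text tells. Its arguments: {"type":"object","properties":{"targets":{"type":"array","items":{"type":"object","properties":{"claw":{"type":"number"},"travel":{"type":"array","items":{"type":"number"}},"twist":{"type":"number"}}}},"squeeze":{"type":"number"}},"required":["targets"]}

```bash
mkdir -p pics; cat > h.py <<'E'
import numpy as np, cv2
from station import manip
from scipy.spatial.transform import Rotation as Ro
def cloud(d):
    z=d["z_map"]; v,u=np.mgrid[:z.shape[0],:z.shape[1]]
    P=np.stack([(u-d["cx"])/d["fx"]*z,(v-d["cy"])/d["fy"]*z,z],-1)
    W=(P-d["t"])@d["R"]   # R^T(P-t)
    W[z==0]=np.nan
    return W
def save(n,im): cv2.imwrite(f"pics/{n}.png",im[...,::-1])
E
python3 - <<'E'
from h import *
import pickle
a=manip.get_image("scene");b=manip.get_image("side")
pickle.dump((a,b),open("ab.pkl","wb"))
save("scene",a["img"]);save("side",b["img"])
for d in(a,b): print(d["fx"],d["cx"],d["cy"],-d["R"].T@d["t"],d["R"][2])
print(manip.observe())
E
```

```text
461.5764463206126 262.180256141978 189.92542573710682 [-0.16460469  1.12483363  0.77765454] [ 0.45980265 -0.76605236 -0.44916066]
430.4719148051764 248.58225758392678 191.9782873830993 [0.05610467 0.83239617 0.57848174] [ 0.42717579 -0.80374421 -0.41414501]
{'time_s': 0.1, 'joints': array([-7.70627652e+01,  1.96324085e+01,  8.73712756e+01, -9.23590361e-05,
        7.30762383e+01, -8.36515312e+00]), 'dq': array([ 0.02268772, -0.00628813, -0.09947576, -0.10137726, -0.01064256,
       -0.0112925 ]), 'effort': array([ 2.50512101e-03, -4.34445119e+01, -2.46493256e+01, -2.13860126e-04,
        4.66546553e-03, -5.68673514e-06]), 'eef_pos': array([ 0.19066604, -0.48876589,  0.23069873]), 'tcp_rot': array([-1.79920915e+02, -1.15398316e-02,  2.13024069e+01]), 'force': array([ 0.50573537,  0.46798854, -0.01376345]), 'ft_torque': array([-0.04615556, -0.01663027,  0.02029621]), 'width': 1.0038923976755811}
```

View pics/scene.png

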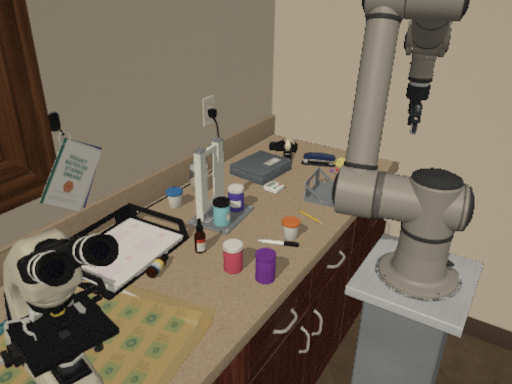

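View pics/side.png

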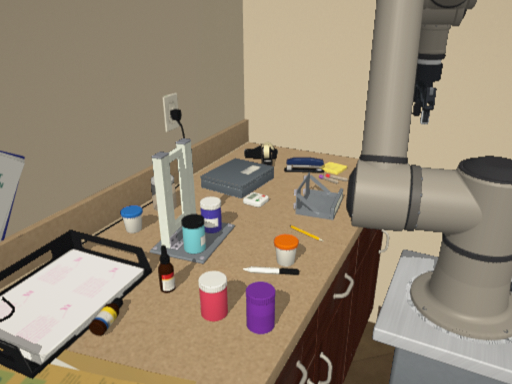

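The two views show the stand (side: uprights near (163,200) and (187,180)), the shelf at (318,197), the red jar with a white lid at (213,297), and the purple decoy at (260,308). Next I measure them.

```bash
python3 - <<'E'
from h import *
import pickle
a,b=pickle.load(open("ab.pkl","rb"))
W=cloud(b);hsv=cv2.cvtColor(b["img"],cv2.COLOR_RGB2HSV)
Wa=cloud(a);ha=cv2.cvtColor(a["img"],cv2.COLOR_RGB2HSV)
def box(W,u0,u1,v0,v1): return W[v0:v1,u0:u1]
def at(W,L):
    for u,v in L: print((u,v),np.round(W[v,u],3))
at(W,[(213,300),(213,277),(260,312),(287,258),(260,270),(305,234),(255,200),(167,275),(194,240),(211,215),(132,220),(163,200),(187,180),(215,235),(318,205),(240,180),(330,170),(300,195)])
# red jar
for w,h,n in((W,hsv,'side'),(Wa,ha,'scene')):
    m=((h[...,0]>168)|(h[...,0]<6))&(h[...,1]>140)&(h[...,2]>90)&(w[...,2]>0.005)&(w[...,2]<0.1)
    _,lab,st,_=cv2.connectedComponentsWithStats(m.astype('uint8'))
    i=1+np.argmax(st[1:,4]);p=w[lab==i];c=p.copy()
    from scipy.optimize import least_squares
    q=p[:,:2];r=least_squares(lambda x:np.hypot(*(q-x).T)-.0275,np.nanmedian(q,0)+[.02,-.02],loss='soft_l1',f_scale=.002)
    print(n,'jar',st[i],r.x,r.cost)
# tall uprights
for w,n in((W,'side'),(Wa,'scene')):
    m=(w[...,2]>.13)&(w[...,2]<.26)&(w[...,0]>.3)&(w[...,0]<.95)&(w[...,1]<.45)&(w[...,1]>-.3)
    p=w[m];print(n,'tall',len(p),np.percentile(p,[1,50,99],axis=0).round(3))
    _,lab,st,cc=cv2.connectedComponentsWithStats(m.astype('uint8'))
    for i in range(1,len(st)):
        if st[i,4]>60: print(st[i],np.percentile(w[lab==i],[1,50,99],axis=0).round(3).tolist())
cr=cv2.resize(b["img"][120:270,140:360],None,fx=3.6,fy=3.6,interpolation=cv2.INTER_CUBIC);save("crop1",cr)
E
```

```text
(213, 300) [0.427 0.284 0.055]
(213, 277) [0.441 0.259 0.087]
(260, 312) [0.333 0.274 0.055]
(287, 258) [0.375 0.046 0.025]
(260, 270) [0.42  0.096 0.009]
(305, 234) [ 0.391 -0.112  0.003]
(255, 200) [ 0.588 -0.21   0.019]
(167, 275) [0.562 0.251 0.048]
(194, 240) [0.591 0.107 0.048]
(211, 215) [0.607 0.005 0.064]
(132, 220) [0.803 0.087 0.042]
(163, 200) [0.668 0.114 0.141]
(187, 180) [0.677 0.002 0.148]
(215, 235) [0.596 0.008 0.009]
(318, 205) [ 0.416 -0.286  0.006]
(240, 180) [ 0.671 -0.268  0.047]
(330, 170) [ 0.468 -0.563  0.012]
(300, 195) [ 0.448 -0.217  0.062]
side jar [200 288  28  33 704] [0.44256975 0.25974519] 0.00032771502944649696
scene jar [224 252  18  21 310] [0.44348923 0.26075977] 0.00031775776260533506
side tall 10508 [[ 0.665 -0.271  0.131]
 [ 0.919  0.102  0.197]
 [ 0.924  0.367  0.258]]
[    0   105   194   131 10508] [[0.665, -0.271, 0.131], [0.919, 0.102, 0.197], [0.924, 0.367, 0.258]]
scene tall 6801 [[ 0.666 -0.274  0.132]
 [ 0.919  0.113  0.198]
 [ 0.926  0.445  0.259]]
[  56  105  168  105 6793] [[0.666, -0.274, 0.132], [0.919, 0.113, 0.198], [0.926, 0.445, 0.259]]
```

View pics/crop1.png

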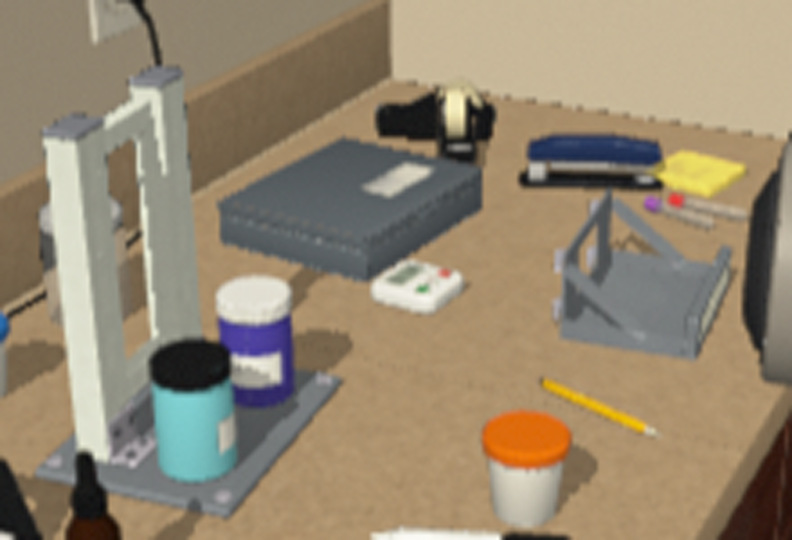

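The crop shows the stand's front facing the robot side. The shelf's back plate, with hooks at (560,260)–(560,310), faces the stand, and its folded edge is at (715,295). Now I fit both.

```bash
python3 - <<'E'
from h import *
import pickle
a,b=pickle.load(open("ab.pkl","rb"))
for d,n in((b,'side'),(a,'scene')):
    w=cloud(d);w=w.reshape(-1,3);w=w[~np.isnan(w[:,0])]
    p=w[(w[:,2]>.12)&(w[:,2]<.235)&(w[:,0]>.62)&(w[:,0]<.74)&(w[:,1]<.2)&(w[:,1]>-.1)]
    top=w[(w[:,2]>.242)&(w[:,2]<.256)&(w[:,0]>.62)&(w[:,0]<.76)&(w[:,1]<.2)&(w[:,1]>-.1)]
    print(n,len(p),'z top',np.percentile(top[:,2],[5,50,95]) if len(top) else 0)
    h,e=np.histogram(p[:,1],bins=np.arange(-.1,.2,.005));print([(round(x,3),int(k)) for x,k in zip(e,h) if k])
    h,e=np.histogram(p[:,0],bins=np.arange(.62,.74,.004));print([(round(x,3),int(k)) for x,k in zip(e,h) if k])
    s=w[(w[:,2]>-.005)&(w[:,0]>.3)&(w[:,0]<.55)&(w[:,1]<-.17)&(w[:,1]>-.42)]
    e=s[s[:,2]>.01]
    print('shelf',len(e),np.percentile(e,[1,99],axis=0).round(3).tolist())
    im=np.zeros((300,300,3),np.uint8)+255
    for x,y,z in s:
        if z>.002:
            c=int(np.clip(z/.075,0,1)*255);cv2.circle(im,(int((-y-.17)*1100),int((.55-x)*1100)),1,(255-c,0,c),-1)
    save("top_"+n,im[...,::-1])
cv2.imwrite("pics/top.png",cv2.resize(np.hstack([cv2.imread("pics/top_side.png"),cv2.imread("pics/top_scene.png")]),(800,400)))
E
```

```text
side 1392 z top [0.24282253 0.24996504 0.25188612]
[(np.float64(-0.035), 10), (np.float64(-0.03), 49), (np.float64(-0.025), 41), (np.float64(-0.02), 51), (np.float64(-0.015), 16), (np.float64(-0.01), 35), (np.float64(-0.005), 47), (np.float64(0.0), 224), (np.float64(0.005), 102), (np.float64(0.01), 6), (np.float64(0.015), 5), (np.float64(0.02), 8), (np.float64(0.025), 8), (np.float64(0.03), 7), (np.float64(0.035), 6), (np.float64(0.04), 6), (np.float64(0.045), 7), (np.float64(0.05), 9), (np.float64(0.055), 4), (np.float64(0.06), 5), (np.float64(0.065), 4), (np.float64(0.075), 22), (np.float64(0.08), 72), (np.float64(0.085), 61), (np.float64(0.09), 46), (np.float64(0.095), 25), (np.float64(0.1), 56), (np.float64(0.105), 59), (np.float64(0.11), 356), (np.float64(0.115), 45)]
[(np.float64(0.66), 40), (np.float64(0.664), 282), (np.float64(0.668), 143), (np.float64(0.672), 72), (np.float64(0.676), 305), (np.float64(0.68), 272), (np.float64(0.684), 116), (np.float64(0.688), 67), (np.float64(0.692), 44), (np.float64(0.696), 45), (np.float64(0.7), 6)]
shelf 815 [[0.352, -0.37, 0.01], [0.483,
[... 477 characters left out ...]
), 5), (np.float64(0.05), 6), (np.float64(0.055), 4), (np.float64(0.065), 4), (np.float64(0.07), 1), (np.float64(0.075), 9), (np.float64(0.08), 27), (np.float64(0.085), 45), (np.float64(0.09), 28), (np.float64(0.095), 15), (np.float64(0.1), 22), (np.float64(0.105), 33), (np.float64(0.11), 152), (np.float64(0.115), 84), (np.float64(0.12), 2)]
[(np.float64(0.66), 22), (np.float64(0.664), 120), (np.float64(0.668), 101), (np.float64(0.672), 55), (np.float64(0.676), 143), (np.float64(0.68), 172), (np.float64(0.684), 77), (np.float64(0.688), 47), (np.float64(0.692), 26), (np.float64(0.696), 30), (np.float64(0.7), 8), (np.float64(0.704), 1)]
shelf 424 [[0.359, -0.368, 0.01], [0.483, -0.209, 0.078]]
```

View pics/top.png

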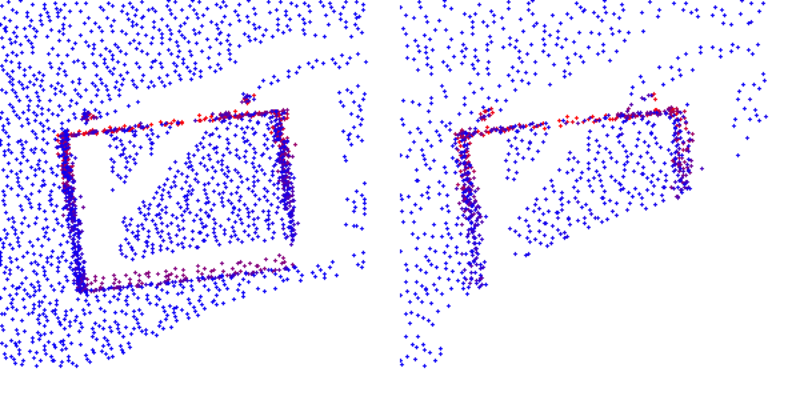

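```bash
cat > fit.py <<'E'
from h import *
def line(p,i,inl=.004):
    # fit coord[i] = c + k*coord[1-i], robust
    y=p[:,i];x=p[:,1-i];k=np.zeros(2);k[1]=np.median(y)
    best=0;rng=np.random.default_rng(0)
    for _ in range(400):
        j=rng.choice(len(p),2,False)
        if abs(x[j[0]]-x[j[1]])<.02: continue
        q=np.polyfit(x[j],y[j],1)
        if abs(q[0])>.3: continue
        n=(abs(np.polyval(q,x)-y)<inl).sum()
        if n>best: best=n;k=q
    m=abs(np.polyval(k,x)-y)<inl
    k=np.polyfit(x[m],y[m],1);return k,m.sum()
E
python3 - <<'E'
from fit import *
import pickle
a,b=pickle.load(open("ab.pkl","rb"))
for d,n in((b,'side'),(a,'scene')):
    w=cloud(d).reshape(-1,3);w=w[~np.isnan(w[:,0])]
    p=w[(w[:,2]>.115)&(w[:,2]<.235)&(w[:,0]>.62)&(w[:,0]<.74)&(w[:,1]<.2)&(w[:,1]>-.1)]
    f=np.concatenate([p[(p[:,1]>.078)&(p[:,1]<.112)&(p[:,0]<.674)],p[(p[:,1]<-.004)&(p[:,0]<.684)]])
    k,c=line(f,0,.003);yaw=-np.arctan(k[0]);print(n,'front',k,c,np.degrees(yaw))
    L=p[(p[:,1]>.105)&(p[:,0]>.668)];Rr=p[(p[:,1]>-.005)&(p[:,1]<.02)&(p[:,0]>.68)]
    ex=np.array([np.cos(yaw),np.sin(yaw)]);ey=np.array([-ex[1],ex[0]])
    l=np.median(L[:,:2]@ey);r=np.median(Rr[:,:2]@ey);print('sides',l,r,l-r,'y0',l-.072,r+.038)
    y0=(l-.072+r+.038)/2; F=np.median(f[:,:2]@ex); O=F*ex+y0*ey
    print('STAND',O,np.degrees(yaw), 'x spread',np.percentile(f[:,:2]@ex,[10,50,90]))
    s=w[(w[:,2]>.009)&(w[:,2]<.08)&(w[:,0]>.33)&(w[:,0]<.5)&(w[:,1]<-.19)&(w[:,1]>-.4)]
    B=s[(s[:,2]>.02)&(s[:,0]>.455)&(s[:,1]<-.22)]
    k,c=line(B,0,.003);yaw=-np.arctan(k[0]);print('back',np.degrees(yaw),c)
    ex=np.array([np.cos(yaw),np.sin(yaw)]);ey=np.array([-ex[1],ex[0]])
    q=s[:,:2]@np.array([ex,ey]).T
    h,e=np.histogram(q[:,1],bins=np.arange(-.45,-.15,.003));print('ey',[(round(float(x),3),int(v)) for x,v in zip(e,h) if v>4])
    h,e=np.histogram(q[:,0],bins=np.arange(.27,.5,.003));print('ex',[(round(float(x),3),int(v)) for x,v in zip(e,h) if v>4])
    mm=abs(B[:,:2]@ex-np.median(B[:,:2]@ex))<.004
    print('back front face',np.median((B[:,:2]@ex)[mm]))
    Fr=s[(q[:,0]<np.median(B[:,:2]@ex)-.085)&(s[:,2]<.04)&(q[:,1]<np.max(q[:,1])-.02)]
    if len(Fr)>20:
        k,c=line(Fr,0,.003);print('front strip',np.degrees(-np.arctan(k[0])),c,np.percentile(Fr[:,:2]@ex,[10,30,50,90]), 'zmax',np.percentile(Fr[:,2],98))
E
```

```text
side front [-0.11759781  0.67770867] 559 6.707053323066758
sides 0.033576053158586784 -0.07630482609026897 0.10988087924885576 y0 -0.03842394684141321 -0.038304826090268966
STAND [0.67284972 0.0404969 ] 6.707053323066758 x spread [0.6716207  0.67297468 0.67547386]
back 6.455635870257392 149
ey [(-0.417, 21), (-0.414, 73), (-0.411, 82), (-0.408, 31), (-0.405, 11), (-0.402, 6), (-0.399, 7), (-0.396, 10), (-0.393, 16), (-0.39, 11), (-0.387, 6), (-0.384, 12), (-0.381, 6), (-0.378, 11), (-0.375, 10), (-0.372, 8), (-0.369, 7), (-0.366, 5), (-0.345, 8), (-0.336, 9), (-0.324, 9), (-0.318, 9), (-0.309, 6), (-0.306, 10), (-0.303, 6), (-0.3, 8), (-0.297, 8), (-0.294, 6), (-0.291, 7), (-0.288, 14), (-0.285, 13), (-0.282, 16), (-0.279, 14), (-0.276, 8), (-0.273, 10), (-0.27, 21), (-0.267, 108), (-0.264, 134), (-0.261, 32)]
ex [(0.321, 70), (0.324, 33), (0.327, 39), (0.33, 25), (0.333, 6), (0.339, 5), (0.342, 7), (0.345, 8), (0.348, 7), (0.351, 9), (0.354, 7), (0.357, 8), (0.36, 7), (0.363, 11), (0.366, 9), (0.369, 14), (0.372, 15), (0.375, 16), (0.378, 15), (0.381, 18), (0.384, 15), (0.387, 14), 
[... 599 characters left out ...]
 0.67420284 0.67671727]
back 6.296004490084963 109
ey [(-0.417, 7), (-0.414, 12), (-0.411, 32), (-0.408, 31), (-0.405, 19), (-0.402, 6), (-0.396, 7), (-0.393, 8), (-0.381, 7), (-0.375, 6), (-0.372, 7), (-0.282, 10), (-0.279, 5), (-0.276, 6), (-0.27, 10), (-0.267, 29), (-0.264, 78), (-0.261, 43), (-0.258, 22), (-0.255, 6)]
ex [(0.333, 5), (0.363, 6), (0.369, 5), (0.372, 6), (0.375, 10), (0.378, 9), (0.381, 13), (0.384, 12), (0.387, 9), (0.39, 11), (0.393, 16), (0.396, 13), (0.399, 9), (0.402, 8), (0.405, 11), (0.408, 11), (0.411, 15), (0.414, 8), (0.417, 10), (0.42, 16), (0.423, 8), (0.426, 11), (0.429, 54), (0.432, 106), (0.435, 6), (0.441, 10), (0.444, 8)]
back front face 0.4326541767488595
```

Request:
apply_moves(
  targets=[
    {"claw": 0,"travel": [0,0,0],"twist": -0.146},
    {"claw": 0,"travel": [0,0,0],"twist": -0.146},
    {"claw": 0,"travel": [0,0,0],"twist": -0.146},
    {"claw": 0,"travel": [0,0,0],"twist": -0.146},
    {"claw": 0,"travel": [0,0,0],"twist": -0.146},
    {"claw": 0,"travel": [0,0,0],"twist": -0.146},
    {"claw": 0,"travel": [0,0,0],"twist": -0.146},
    {"claw": 0,"travel": [0,0,0],"twist": -0.146},
  ],
  squeeze=100,
)

```text
time_s: 0.9
eef_pos: [0.1907, -0.4889, 0.2309]
tcp_rot: [-180.0, -0.0, 88.6]
force: [0.5, -0.1, 0.8]
width: 0.499
```

Request:
apply_moves(
  targets=[
    {"claw": 0,"travel": [0,0,0],"twist": -0.136},
    {"claw": 0,"travel": [0.024,0.0276,0],"twist": 0},
    {"claw": 0,"travel": [0.024,0.0276,0],"twist": 0},
    {"claw": 0,"travel": [0.024,0.0276,0],"twist": 0},
    {"claw": 0,"travel": [0.024,0.0276,0],"twist": 0},
    {"claw": 0,"travel": [0.024,0.0276,0],"twist": 0},
    {"claw": 0,"travel": [0.024,0.0276,0],"twist": 0},
    {"claw": 0,"travel": [0.024,0.0276,-0.02],"twist": 0},
  ],
)

```text
time_s: 1.7
eef_pos: [0.3651, -0.2994, 0.2492]
tcp_rot: [-179.8, -0.3, 96.0]
force: [1.1, -1.3, 0.4]
width: 0.501
```

```bash
cat >> h.py <<'E'
def wcloud():
    o=manip.observe();d=manip.get_image("wrist")
    z=d["z_map"];v,u=np.mgrid[:z.shape[0],:z.shape[1]]
    x=(u-d["cx"])/d["fx"];y=(v-d["cy"])/d["fy"];r=np.hypot(x,y)+1e-9
    t=np.tan(np.minimum(r,1.5));P=np.stack([x/r*t*z,y/r*t*z,z],-1)
    M=d["mount"];T=P@M[:3,:3].T+M[:3,3]
    W=T@Ro.from_euler('xyz',o["tcp_rot"],degrees=True).as_matrix().T+o["eef_pos"]
    W[(z==0)|(r>1.4)]=np.nan
    return o,d,W
E
python3 - <<'E'
from h import *
o,d,W=wcloud();print(o["eef_pos"],o["tcp_rot"],d["fx"],d["mount"].round(3).tolist());save("w1",d["img"])
import pickle;pickle.dump((o,d,W),open("w1.pkl","wb"))
p=W.reshape(-1,3);p=p[~np.isnan(p[:,0])]
print(np.percentile(p,[2,50,98],axis=0))
s=p[(p[:,2]>.005)&(p[:,2]<.085)&(p[:,0]>.3)&(p[:,0]<.5)&(p[:,1]<-.18)&(p[:,1]>-.42)]
a=np.radians(6.4);ex=np.array([np.cos(a),np.sin(a)]);ey=np.array([-ex[1],ex[0]])
q=s[:,:2]@np.array([ex,ey]).T
t=s[:,2]>.03
for i,l in((0,'ex'),(1,'ey')):
    h,e=np.histogram(q[t,i],bins=np.arange(-.45,.5,.002));print(l,[(round(float(x),3),int(v)) for x,v in zip(e,h) if v>10])
E
```

```text
[ 0.36506165 -0.2994333   0.24920812] [-179.80964975   -0.26782138   96.00757592] 297.3186396354542 [[-0.0, -0.95, -0.313, 0.081], [1.0, 0.0, -0.001, 0.001], [0.001, -0.313, 0.95, -0.143], [0.0, 0.0, 0.0, 1.0]]
[[-7.34930473e-01 -7.60542754e-01 -7.61405458e-01]
 [ 3.68026161e-01 -2.92944664e-01  7.81261506e-04]
 [ 8.99108528e-01 -4.61384867e-02  3.47154298e-01]]
ex [(0.322, 22), (0.324, 180), (0.326, 189), (0.328, 201), (0.33, 177), (0.332, 187), (0.38, 12), (0.384, 13), (0.386, 12), (0.388, 12), (0.39, 15), (0.392, 15), (0.394, 14), (0.396, 16), (0.398, 14), (0.4, 17), (0.402, 15), (0.404, 18), (0.406, 16), (0.408, 17), (0.41, 15), (0.412, 19), (0.414, 16), (0.416, 17), (0.418, 18), (0.42, 15), (0.422, 17), (0.424, 16), (0.426, 18), (0.43, 863), (0.432, 251), (0.434, 28), (0.436, 13), (0.438, 22), (0.44, 24), (0.442, 26), (0.444, 12)]
ey [(-0.412, 60), (-0.41, 220), (-0.408, 36), (-0.406, 28), (-0.404, 29), (-0.402, 29), (-0.4, 30), (-0.398, 27), (-0.396, 34), (-0.394, 37), (-0.392, 46), (-0.39, 64), (-0.388, 30), (-0.386, 32), (-0.384, 30), (-0.382, 30), (-0.38, 28), (-0.378, 34), (-0.376, 34), (-0.374, 32), (-0.372, 35), (-0.37, 21), (-0.368, 17), (-0.366, 20), (-0.364, 20), (-0.362, 21), (-0.36, 20), (-0.358, 18), (-0.356, 24), (-0.354, 18), (-0.352, 23), (-0.35, 16), (-0.348, 23), (-0.346, 21), (-0.344, 19), (-0.342, 22), (-0.34, 19), (-0.338, 23), (-0.336, 25), (-0.334, 22), (-0.332, 24), (-0.33, 20), (-0.328, 27), (-0.326, 19), (-0.324, 26), (-0.322, 26), (-0.32, 23), (-0.318, 23), (-0.316, 20), (-0.314, 23), (-0.312, 27), (-0.31, 23), (-0.308, 19), (-0.306, 26), (-0.304, 21), (-0.302, 37), (-0.3, 42), (-0.298, 29), (-0.296, 40), (-0.294, 42), (-0.292, 30), (-0.29, 40), (-0.288, 39), (-0.286, 31), (-0.284, 58), (-0.282, 56), (-0.28, 41), (-0.278, 42), (-0.276, 40), (-0.274, 32), (-0.272, 40), (-0.27, 41), (-0.268, 30), (-0.266, 58), (-0.264, 109), (-0.262, 40)]
```

View pics/w1.png

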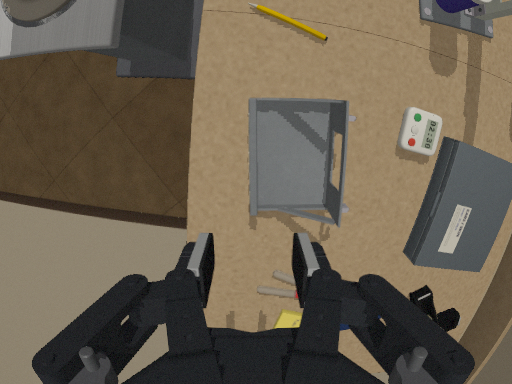

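The wrist view shows the shelf squarely lined up between the fingers: strip at column 255, rows 100–215, hooks at (350,118) and (345,208). It agrees with the fit, so I go down.

Request:
apply_moves(
  targets=[
    {"claw": 0,"travel": [0,0,0.04],"twist": 0},
    {"claw": 0,"travel": [0,0,0.045],"twist": 0},
    {"claw": 0,"travel": [0,0,0.045],"twist": 0},
    {"claw": 0,"travel": [0,0,0.04],"twist": 0},
    {"claw": 0,"travel": [0,0,0.03],"twist": 0},
    {"claw": 0,"travel": [0,0,0.025],"twist": 0},
    {"claw": 0,"travel": [0,0,0.0117],"twist": 0},
    {"claw": 0,"travel": [0,0,0],"twist": 0},
  ],
)

```text
time_s: 2.55
eef_pos: [0.3646, -0.3012, 0.0134]
tcp_rot: [-179.9, -0.1, 96.0]
force: [0.3, -0.4, 0.2]
width: 0.501
```

Request:
apply_moves(
  targets=[
    {"claw": 0,"travel": [0.002,-0.001,0.0055],"twist": -0.006},
    {"claw": -0.6,"travel": [0,0,0],"twist": 0},
    {"claw": -1,"travel": [0,0,0],"twist": 0},
    {"claw": -1,"travel": [0,0,0],"twist": 0},
    {"claw": -1,"travel": [0,0,0],"twist": 0},
    {"claw": -1,"travel": [0,0,0],"twist": 0},
    {"claw": -1,"travel": [0,0,0],"twist": 0},
  ],
  squeeze=110,
)

```text
time_s: 3.25
eef_pos: [0.3645, -0.3003, 0.0102]
tcp_rot: [179.9, 0.1, 96.4]
force: [-0.1, 1.1, 4.9]
width: 0.094
```

```bash
python3 -c "
from h import *
o=manip.observe();print(o['eef_pos'],o['tcp_rot'],o['force'],o['ft_torque'],o['width'])"
```

```text
[ 0.36449373 -0.30032577  0.0102393 ] [1.79940623e+02 9.12094060e-02 9.63722632e+01] [-0.05149906  1.08703909  4.85182451] [0.17860482 0.16769748 0.05458422] 0.09432217982258549
```

Request:
apply_moves(
  targets=[
    {"claw": -1,"travel": [0,0,-0.01],"twist": 0},
    {"claw": -1,"travel": [0,0,-0.02],"twist": 0},
    {"claw": -1,"travel": [0,0,-0.03],"twist": 0},
    {"claw": -1,"travel": [0,0,-0.035],"twist": 0},
    {"claw": -1,"travel": [0,0,-0.035],"twist": 0},
    {"claw": -1,"travel": [0,0,-0.03],"twist": 0},
    {"claw": -1,"travel": [0,0,-0.01],"twist": 0},
    {"claw": -1,"travel": [0,0,0],"twist": 0},
  ],
)

```text
time_s: 4.05
eef_pos: [0.3644, -0.3003, 0.1804]
tcp_rot: [179.9, 0.2, 96.4]
force: [-0.2, -0.6, -3.6]
width: 0.09
```

Request:
apply_moves(
  targets=[
    {"claw": -1,"travel": [0.015,0.01,0],"twist": 0},
    {"claw": -1,"travel": [0.025,0.016,0],"twist": 0},
    {"claw": -1,"travel": [0.03,0.02,0],"twist": 0},
    {"claw": -1,"travel": [0.03,0.02,0],"twist": 0},
    {"claw": -1,"travel": [0.03,0.02,0],"twist": 0},
    {"claw": -1,"travel": [0.03,0.02,0],"twist": 0},
    {"claw": -1,"travel": [0.03,0.02,0],"twist": 0},
    {"claw": -1,"travel": [0.03,0.02,0],"twist": 0},
  ],
)

```text
time_s: 4.85
eef_pos: [0.4841, -0.0634, 0.1769]
tcp_rot: [-179.8, -0.1, 96.4]
force: [0.9, -0.6, -2.6]
width: 0.091
```

Request:
apply_moves(
  targets=[
    {"claw": -1,"travel": [0.03,0.02,0],"twist": -0.005},
    {"claw": -1,"travel": [0.025,0.018,0],"twist": 0},
    {"claw": -1,"travel": [0.018,0.013,0],"twist": 0},
    {"claw": -1,"travel": [0.011,0.008,0],"twist": 0},
    {"claw": -1,"travel": [0,0,0],"twist": 0},
    {"claw": -1,"travel": [0,0,0],"twist": 0},
  ],
)

```text
time_s: 5.45
eef_pos: [0.533, 0.0247, 0.1779]
tcp_rot: [-179.9, -0.0, 96.7]
force: [0.4, 0.4, -2.6]
width: 0.096
```

```bash
python3 - <<'E'
from fit import *
import pickle
o=manip.observe();print(o['eef_pos'],o['tcp_rot'],o['force'],o['width'])
b=manip.get_image("side");a=manip.get_image("scene");ow,wd,Ww=wcloud()
pickle.dump((a,b,ow,wd,Ww),open("hold.pkl","wb"))
cr=cv2.resize(b["img"][120:280,130:350],None,fx=3.6,fy=3.6,interpolation=cv2.INTER_CUBIC);save("hold",cr)
save("holdw",wd["img"])
E
```

```text
[0.53304106 0.02467709 0.17791809] [-1.79854731e+02 -5.26936950e-04  9.66591090e+01] [ 0.38315671  0.3536422  -2.62962295] 0.0958619737607893
```

View pics/hold.png

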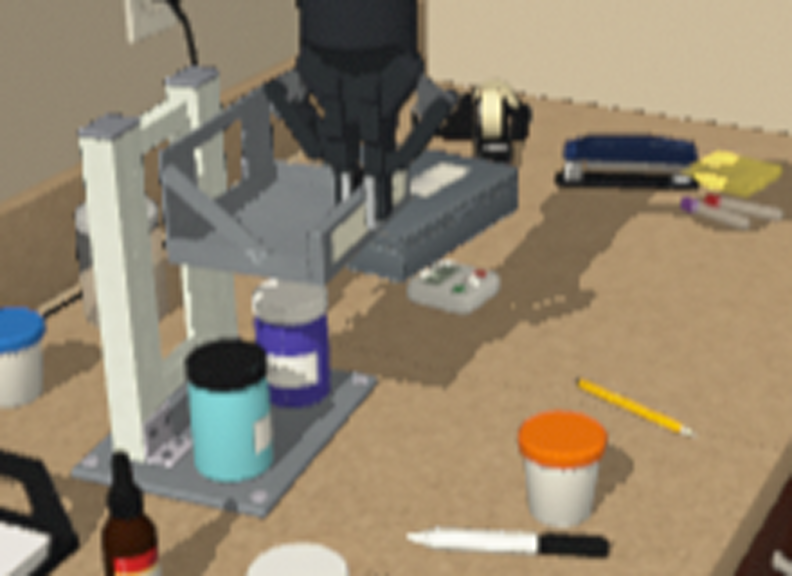

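View pics/holdw.png

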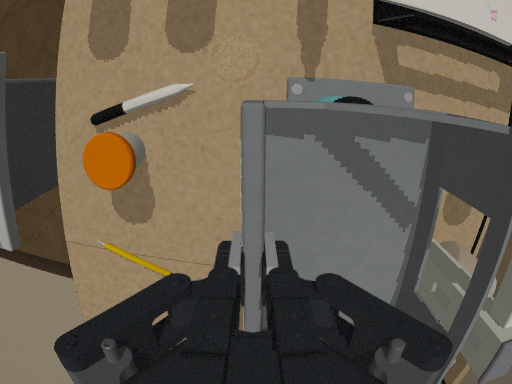

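The shelf is held level in front of the uprights: the back plate's left end is at crop (165,205) and the left upright at (110,280). Now I measure shelf against stand in the same images.

```bash
cat > rel.py <<'E'
from fit import *
def rel(a,b,zs):  # zs: approx shelf_back height
  for d,n in((b,'side'),(a,'scene')):
    w=cloud(d).reshape(-1,3);w=w[~np.isnan(w[:,0])]
    yaw=np.radians(6.69);ex=np.array([np.cos(yaw),np.sin(yaw)]);ey=np.array([-ex[1],ex[0]]);O=np.array([.6733,.0410])
    q=np.c_[(w[:,:2]-O)@ex,(w[:,:2]-O)@ey,w[:,2]]
    q=q[(q[:,2]>.1)&(q[:,2]<.27)&(q[:,0]>-.2)&(q[:,0]<.06)&(abs(q[:,1])<.12)]
    R=lambda x0,x1,y0,y1,z0,z1:q[(q[:,0]>x0)&(q[:,0]<x1)&(q[:,1]>y0)&(q[:,1]<y1)&(q[:,2]>z0)&(q[:,2]<z1)]
    f=lambda p,i:(len(p),np.round(np.median(p[:,i]),4) if len(p) else None)
    print(n,'stand front L',f(R(-.008,.008,.045,.068,zs+.08,.243),0),'R',f(R(-.008,.008,-.068,-.045,.1,.243),0),'side L .072',f(R(.008,.05,.062,.082,.1,.243),1),'R -.038',f(R(.008,.05,-.048,-.028,.1,.243),1))
    return_q.append(q)
    # left wall outer face
    L=R(-.16,.0,.06,.09,zs-.02,zs+.016)
    if len(L)>20:
        k,m=line(L[:,:2],1,.003);print(' leftwall y at x-.05',np.polyval(k,-.05),'slope',k[0],m)
        lo=[];
        for x in np.arange(-.12,-.02,.01):
            s=L[abs(L[:,0]-x)<.006]
            if len(s)>5: lo.append((x,np.percentile(s[:,2],3)))
        lo=np.array(lo)
        if len(lo)>2:print(' lower edge z fit',np.polyfit(lo[:,0],lo[:,1],1))
    B=R(-.08,-.0,-.06,.068,zs+.03,zs+.073)
    k,m=line(B[:,:2],0,.003);print(' backplate front x at y0',k[1],'slope',k[0],m,'ztop',np.percentile(B[abs(np.polyval(k,B[:,1])-B[:,0])<.003][:,2],98))
    F=R(-.165,-.085,-.06,.06,zs+.006,zs+.03)
    if len(F)>20:
        k,m=line(F[:,:2],0,.003);print(' front strip x',k[1],'slope',k[0],m)
return_q=[]
E
python3 - <<'E'
from rel import *;import pickle
a,b,*_=pickle.load(open("hold.pkl","rb"));rel(a,b,.168)
E
```

```text
side stand front L (0, None) R (108, np.float64(-0.0006)) side L .072 (307, np.float64(0.0714)) R -.038 (47, np.float64(-0.0379))
 leftwall y at x-.05 0.07531189337636585 slope -0.014902535899231724 250
 lower edge z fit [-0.00278417  0.16966496]
 backplate front x at y0 -0.039137029829439306 slope -0.0015637467048601767 221 ztop 0.24068610115413422
 front strip x -0.14690463278224908 slope -0.0016975040777976302 133
scene stand front L (0, None) R (67, np.float64(0.001)) side L .072 (177, np.float64(0.0725)) R -.038 (39, np.float64(-0.0363))
 leftwall y at x-.05 0.07676557621740462 slope -0.0019686013488901697 108
 lower edge z fit [-0.00717674  0.16989609]
 backplate front x at y0 -0.03824059699859237 slope -0.0021200665858663154 120 ztop 0.24011465633413018
 front strip x -0.14563802435284115 slope 0.00445458876101261 82
```

Request:
apply_moves(
  targets=[
    {"claw": -1,"travel": [-0.0005,0,0.005],"twist": 0},
    {"claw": -1,"travel": [0,0,0.0045],"twist": 0},
    {"claw": -1,"travel": [0,0.008,0],"twist": 0},
    {"claw": -1,"travel": [0,0.008,0],"twist": 0},
    {"claw": -1,"travel": [0,0.006,0],"twist": 0},
    {"claw": -1,"travel": [0,0.005,0],"twist": 0},
    {"claw": -1,"travel": [0,0,0],"twist": 0},
  ],
)

```text
time_s: 6.3
eef_pos: [0.5615, 0.0278, 0.1695]
tcp_rot: [180.0, 0.0, 96.7]
force: [0.3, -0.2, -3.1]
width: 0.094
```

Request:
apply_moves(
  targets=[
    {"claw": -1,"travel": [0,0.003,0.001],"twist": 0},
    {"claw": -1,"travel": [0,0.003,0],"twist": 0},
    {"claw": -1,"travel": [0,0.0015,0],"twist": 0},
    {"claw": -1,"travel": [0,0,0],"twist": 0},
  ],
)

```text
time_s: 6.7
eef_pos: [0.5682, 0.0285, 0.1685]
tcp_rot: [-180.0, 0.0, 96.6]
force: [-0.4, -0.1, -2.3]
width: 0.092
```

```bash
python3 - <<'E'
from rel import *;import pickle
o=manip.observe();print(o['eef_pos'],o['tcp_rot'],o['force'],o['ft_torque'],o['width'])
b=manip.get_image("side");a=manip.get_image("scene");rel(a,b,.158)
E
```

```text
[0.56820539 0.0285368  0.16851379] [-1.79988557e+02  4.55528021e-03  9.66453082e+01] [-0.3969554  -0.12791083 -2.28098732] [-0.01286684  0.09047294 -0.00971894] 0.09165006883026847
side stand front L (12, np.float64(-0.0008)) R (130, np.float64(-0.0038)) side L .072 (300, np.float64(0.0713)) R -.038 (102, np.float64(-0.0382))
 leftwall y at x-.05 0.07588681457524234 slope 0.0008023234496896047 223
 lower edge z fit [-0.00810975  0.16005153]
 backplate front x at y0 -0.0037411667217903625 slope 0.00017771260802759605 225 ztop 0.2305117211026421
 front strip x -0.11146437391070473 slope 0.0019257243363009831 139
scene stand front L (6, np.float64(-0.0001)) R (84, np.float64(-0.003)) side L .072 (186, np.float64(0.0722)) R -.038 (62, np.float64(-0.0375))
 leftwall y at x-.05 0.07638066916808323 slope -0.013275718059749732 110
 lower edge z fit [-0.02949321  0.15876266]
 backplate front x at y0 -0.0028417404865674835 slope -0.0017412577901968818 123 ztop 0.22993018805338922
 front strip x -0.11035265445355188 slope -0.00027104220076638874 85
```

Request:
apply_moves(
  targets=[
    {"claw": -1,"travel": [-0.0005,-0.0005,0.003],"twist": 0},
    {"claw": -1,"travel": [0,0,0.004],"twist": 0},
    {"claw": -1,"travel": [0,0,0.004],"twist": 0},
    {"claw": -1,"travel": [0,0,0.002],"twist": 0},
    {"claw": -1,"travel": [0,0,0],"twist": 0},
  ],
)

```text
time_s: 7.3
eef_pos: [0.5675, 0.028, 0.155]
tcp_rot: [-179.9, -0.0, 96.6]
force: [-0.7, -0.1, -1.9]
width: 0.089
```

Request:
apply_moves(
  targets=[
    {"claw": -1,"travel": [0,0,0.002],"twist": 0},
    {"claw": -1,"travel": [0,0,0.002],"twist": 0},
    {"claw": -1,"travel": [0,0,0.002],"twist": 0},
    {"claw": -1,"travel": [0,0,0],"twist": 0},
  ],
)

```text
time_s: 7.7
eef_pos: [0.5682, 0.0279, 0.1507]
tcp_rot: [179.9, 0.0, 96.7]
force: [-4.0, 0.2, 5.5]
width: 0.09
```

Request:
apply_moves(
  targets=[
    {"claw": -1,"travel": [0,0,0.003],"twist": 0},
    {"claw": -1,"travel": [0,0,0],"twist": 0},
  ],
)

```text
time_s: 7.9
eef_pos: [0.5679, 0.0279, 0.1489]
tcp_rot: [179.9, 0.1, 96.7]
force: [-9.9, -0.7, 13.8]
width: 0.09
```

```bash
python3 - <<'E'
from rel import *;import pickle
o=manip.observe();print(o['eef_pos'],o['tcp_rot'],o['force'],o['ft_torque'],o['width'])
b=manip.get_image("side");a=manip.get_image("scene");rel(a,b,.142)
E
```

```text
[0.56793527 0.02786996 0.1488977 ] [1.79857648e+02 5.19470798e-02 9.66550425e+01] [-9.93971723 -0.71462819 13.82361351] [-0.01141169  0.10920488  0.08127041] 0.09010988200542017
side stand front L (44, np.float64(-0.0006)) R (151, np.float64(-0.0046)) side L .072 (300, np.float64(0.0714)) R -.038 (120, np.float64(-0.0385))
 leftwall y at x-.05 0.07512060375047372 slope -0.001998315957367637 254
 lower edge z fit [0.02315515 0.14418042]
 backplate front x at y0 -0.0053743971359573855 slope -0.0028028370361907954 221 ztop 0.21482338850980637
 front strip x -0.11186103490186164 slope 0.00020666070245874276 133
scene stand front L (26, np.float64(0.0008)) R (93, np.float64(-0.003)) side L .072 (180, np.float64(0.0725)) R -.038 (72, np.float64(-0.0371))
 leftwall y at x-.05 0.07676733801270022 slope -0.005130443224513741 120
 lower edge z fit [0.02869883 0.14439257]
 backplate front x at y0 -0.004463209478172604 slope 0.005732675570270649 112 ztop 0.2144360016972383
 front strip x -0.11065283993379238 slope -0.00016005471173201544 69
```

Request:
apply_moves(
  targets=[
    {"claw": -1,"travel": [0,0,-0.003],"twist": 0},
    {"claw": -1,"travel": [0,0,-0.001],"twist": 0},
    {"claw": -1,"travel": [0,0,0],"twist": 0},
  ],
)

```text
time_s: 8.3
eef_pos: [0.5683, 0.0279, 0.1512]
tcp_rot: [179.9, 0.0, 96.6]
force: [-2.3, -0.4, 4.5]
width: 0.094
```

```bash
python3 - <<'E'
from rel import *;import pickle
o=manip.observe();print(o['eef_pos'],o['tcp_rot'],o['force'],o['ft_torque'],o['width'])
b=manip.get_image("side");a=manip.get_image("scene");rel(a,b,.142)
E
```

```text
[0.56827705 0.02794981 0.15118894] [1.79894485e+02 2.70410078e-02 9.66491177e+01] [-2.3050112  -0.36271529  4.50829454] [-0.05757502 -0.29772651  0.01645105] 0.09423577088940718
side stand front L (44, np.float64(-0.0006)) R (156, np.float64(-0.0036)) side L .072 (312, np.float64(0.0715)) R -.038 (112, np.float64(-0.0388))
 leftwall y at x-.05 0.07507436187279812 slope -0.006362565896558082 234
 lower edge z fit [0.00736639 0.14485181]
 backplate front x at y0 -0.004252908086890028 slope -0.0015591972565822767 217 ztop 0.21407041490963533
 front strip x -0.11136077194533613 slope -0.0011330933220938795 133
scene stand front L (25, np.float64(0.0002)) R (83, np.float64(-0.0023)) side L .072 (192, np.float64(0.0722)) R -.038 (76, np.float64(-0.0374))
 leftwall y at x-.05 0.07543214362108965 slope 0.0020481064482808157 111
 lower edge z fit [0.01269455 0.14462135]
 backplate front x at y0 -0.003278806985978102 slope 0.003571225393837973 125 ztop 0.21420703121663945
 front strip x -0.11044119418758584 slope 0.003326628696110569 81
```

Plate top is at 0.214 (16.4 mm below the entry height), level and reacting, so it is home. I release and rise.

Request:
apply_moves(
  targets=[
    {"claw": -0.6,"travel": [0,0,0],"twist": 0},
    {"claw": -0.3,"travel": [0,0,0],"twist": 0},
    {"claw": -0.3,"travel": [0,0,0],"twist": 0},
    {"claw": -0.3,"travel": [0,0,0],"twist": 0},
    {"claw": -0.3,"travel": [0,0,-0.02],"twist": 0},
    {"claw": -0.3,"travel": [0,0,-0.04],"twist": 0},
    {"claw": -0.3,"travel": [0,0,-0.045],"twist": 0},
    {"claw": -0.3,"travel": [0,0,-0.045],"twist": 0},
  ],
)

```text
time_s: 9.2
eef_pos: [0.5673, 0.0281, 0.3019]
tcp_rot: [-179.9, -0.0, 96.6]
force: [0.3, 0.1, 0.4]
width: 0.349
```

```bash
python3 - <<'E'
from rel import *;import pickle
o=manip.observe();print(o['eef_pos'],o['tcp_rot'],o['force'],o['width'])
b=manip.get_image("side");a=manip.get_image("scene");rel(a,b,.142)
cr=cv2.resize(b["img"][120:280,130:350],None,fx=3.6,fy=3.6,interpolation=cv2.INTER_CUBIC);save("hung",cr)
w=cloud(b);i=(w[...,2]>.03)
for u,v in((194,222),(211,205),(287,242),(213,280)):print(w[v,u].round(3))
E
```

```text
[0.56733377 0.02807525 0.30190977] [-1.79943691e+02 -7.39781890e-03  9.66470899e+01] [0.31803685 0.10039324 0.35588337] 0.3491374858400696
side stand front L (45, np.float64(-0.0006)) R (158, np.float64(-0.0046)) side L .072 (305, np.float64(0.0715)) R -.038 (109, np.float64(-0.0384))
 leftwall y at x-.05 0.07522421144718063 slope -0.00041247797607481246 257
 lower edge z fit [0.03370862 0.14415472]
 backplate front x at y0 -0.005700120488042714 slope -0.0025459074722544036 217 ztop 0.21470774889842306
 front strip x -0.11183455220448622 slope -0.002466678178453817 188
scene stand front L (26, np.float64(0.0004)) R (105, np.float64(-0.0037)) side L .072 (186, np.float64(0.0719)) R -.038 (73, np.float64(-0.0381))
 leftwall y at x-.05 0.0762142807611599 slope 0.009903110796642868 132
 lower edge z fit [0.04492237 0.14472639]
 backplate front x at y0 -0.004752211939629912 slope -0.007218202356943988 114 ztop 0.21455531043671924
 front strip x -0.1107856122545769 slope -0.0062178496163570645 110
[0.592 0.101 0.094]
[0.606 0.004 0.093]
[0.38  0.038 0.063]
[0.436 0.266 0.086]
```

View pics/hung.png

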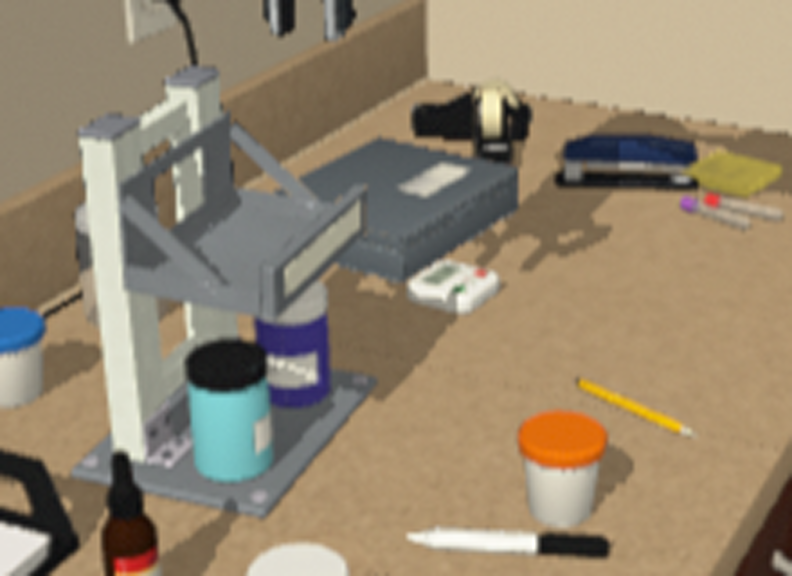

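The shelf hangs free and flush on both uprights, with a slight sag of about 0.035 rad; the low jars are in place. Next is the jar: first turn the jaws crosswise.

Request:
apply_moves(
  targets=[
    {"claw": 1,"travel": [0,0,0],"twist": -0.145},
    {"claw": 1,"travel": [0,0,0],"twist": -0.145},
    {"claw": 1,"travel": [0,0,0],"twist": -0.145},
    {"claw": 1,"travel": [0,0,0],"twist": -0.145},
    {"claw": 1,"travel": [0,0,0],"twist": -0.145},
    {"claw": 1,"travel": [0,0,0],"twist": -0.145},
    {"claw": 1,"travel": [0,0,0],"twist": -0.145},
    {"claw": 1,"travel": [0,0,0],"twist": -0.145},
  ],
)

```text
time_s: 10.1
eef_pos: [0.5676, 0.028, 0.2999]
tcp_rot: [-180.0, -0.1, 163.5]
force: [-0.3, -0.7, -0.6]
width: 1.001
```

Request:
apply_moves(
  targets=[
    {"claw": 1,"travel": [0,0,0],"twist": -0.145},
    {"claw": 1,"travel": [0,0,0],"twist": -0.145},
    {"claw": 1,"travel": [0,0,0],"twist": -0.121},
    {"claw": 1,"travel": [0,0,0],"twist": 0},
  ],
)

```text
time_s: 10.5
eef_pos: [0.5676, 0.028, 0.3]
tcp_rot: [180.0, -0.0, -173.3]
force: [0.2, -0.0, -1.0]
width: 0.995
```

Request:
apply_moves(
  targets=[
    {"claw": 1,"travel": [0.007,0.0172,0],"twist": 0},
    {"claw": 1,"travel": [0.013,0.034,0],"twist": 0},
    {"claw": 1,"travel": [0.014,0.036,0],"twist": 0},
    {"claw": 1,"travel": [0.014,0.036,0],"twist": 0},
    {"claw": 1,"travel": [0.014,0.036,0.02],"twist": 0},
    {"claw": 1,"travel": [0.0137,0.034,0.03],"twist": 0},
    {"claw": 1,"travel": [0.013,0.032,0.03],"twist": 0},
    {"claw": 1,"travel": [0.008,0.02,0.02],"twist": 0},
  ],
)

```text
time_s: 11.3
eef_pos: [0.4401, 0.2625, 0.1987]
tcp_rot: [180.0, -0.1, -173.4]
force: [1.2, 0.1, 1.0]
width: 0.997
```

```bash
python3 - <<'E'
from h import *
from scipy.optimize import least_squares
o,d,W=wcloud();print(o["eef_pos"],o["tcp_rot"]);save("w2",d["img"])
h=cv2.cvtColor(d["img"],cv2.COLOR_RGB2HSV)
m=((h[...,0]>168)|(h[...,0]<6))&(h[...,1]>140)&(h[...,2]>70)&(W[...,2]>.005)&(W[...,2]<.1)
q=W[m][:,:2];r=least_squares(lambda x:np.hypot(*(q-x).T)-.0275,[.443,.26],loss='soft_l1',f_scale=.002);print(len(q),r.x,r.cost)
t=W[(abs(W[...,2]-.084)<.005)&(np.hypot(W[...,0]-.443,W[...,1]-.26)<.045)]
c,rad=cv2.minEnclosingCircle(t[:,:2].astype('float32'));print('lid',len(t),c,rad,t.mean(0))
E
```

```text
[0.44012663 0.26245476 0.1986818 ] [ 1.79999676e+02 -1.45340695e-01 -1.73409536e+02]
438 [0.44441123 0.26110903] 0.016307041368719286
lid 2643 (0.44305717945098877, 0.26153239607810974) 0.02747703716158867 [0.44152337 0.26140004 0.08437614]
```

View pics/w2.png

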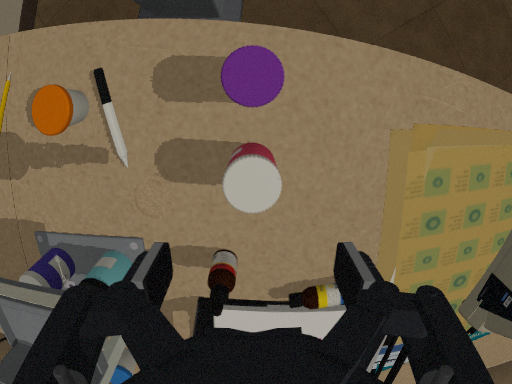

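The wrist view has the red jar's white lid at (252,183) between the jaws; the lid circle fits at (0.443, 0.2615, 0.084), radius 27.5 mm. Descending.

Request:
apply_moves(
  targets=[
    {"claw": 1,"travel": [0,0.001,0.02],"twist": 0},
    {"claw": 1,"travel": [0,0,0.03],"twist": 0},
    {"claw": 1,"travel": [0,0,0.03],"twist": 0},
    {"claw": 1,"travel": [0,0,0.03],"twist": 0},
    {"claw": 1,"travel": [0,0,0.025],"twist": 0},
    {"claw": 1,"travel": [0,0,0.018],"twist": 0},
    {"claw": 1,"travel": [0,0,0.008],"twist": 0},
    {"claw": 1,"travel": [0,0,0],"twist": 0},
  ],
  squeeze=35,
)

```text
time_s: 12.15
eef_pos: [0.4424, 0.2613, 0.039]
tcp_rot: [-180.0, -0.1, -173.4]
force: [1.3, -0.6, -0.1]
width: 1.001
```

Request:
apply_moves(
  targets=[
    {"claw": 0.3,"travel": [0,0,0],"twist": 0},
    {"claw": 0,"travel": [0,0,0],"twist": 0},
    {"claw": -0.3,"travel": [0,0,0],"twist": 0},
    {"claw": -1,"travel": [0,0,0],"twist": 0},
    {"claw": -1,"travel": [0,0,0],"twist": 0},
    {"claw": -1,"travel": [0,0,0],"twist": 0},
  ],
)

```text
time_s: 12.75
eef_pos: [0.4438, 0.2617, 0.0409]
tcp_rot: [180.0, 0.1, -173.4]
force: [-1.7, 0.2, 6.1]
width: 0.638
```

Request:
apply_moves(
  targets=[
    {"claw": -1,"travel": [0,0,-0.01],"twist": 0},
    {"claw": -1,"travel": [0,0,-0.025],"twist": 0},
    {"claw": -1,"travel": [0,0,-0.035],"twist": 0},
    {"claw": -1,"travel": [0,0,-0.04],"twist": 0},
    {"claw": -1,"travel": [0,0,-0.04],"twist": 0},
    {"claw": -1,"travel": [0,0,-0.035],"twist": 0},
    {"claw": -1,"travel": [0,0,-0.025],"twist": 0},
    {"claw": -1,"travel": [0,0,-0.008],"twist": 0},
  ],
)

```text
time_s: 13.55
eef_pos: [0.444, 0.2617, 0.2612]
tcp_rot: [179.9, 0.3, -173.3]
force: [0.0, -0.1, -1.3]
width: 0.633
```

Request:
apply_moves(
  targets=[
    {"claw": -1,"travel": [-0.009,-0.015,0],"twist": 0},
    {"claw": -1,"travel": [-0.015,-0.025,0],"twist": 0},
    {"claw": -1,"travel": [-0.018,-0.03,0],"twist": 0},
    {"claw": -1,"travel": [-0.02,-0.032,0],"twist": 0},
    {"claw": -1,"travel": [-0.02,-0.032,0],"twist": 0},
    {"claw": -1,"travel": [-0.02,-0.032,0],"twist": 0},
    {"claw": -1,"travel": [-0.018,-0.03,0],"twist": 0},
    {"claw": -1,"travel": [-0.014,-0.025,0],"twist": 0},
  ],
)

```text
time_s: 14.35
eef_pos: [0.6023, 0.0555, 0.2562]
tcp_rot: [180.0, -0.1, -173.4]
force: [0.2, 0.0, -1.4]
width: 0.632
```

Request:
apply_moves(
  targets=[
    {"claw": -1,"travel": [-0.01,-0.016,0],"twist": 0},
    {"claw": -1,"travel": [-0.005,-0.009,0],"twist": 0},
    {"claw": -1,"travel": [0,0,0],"twist": 0},
    {"claw": -1,"travel": [0,0,0],"twist": 0},
  ],
)

```text
time_s: 14.75
eef_pos: [0.619, 0.035, 0.2571]
tcp_rot: [180.0, -0.1, -173.3]
force: [0.5, 0.9, -0.9]
width: 0.636
```

```bash
python3 - <<'E'
from h import *
o=manip.observe();print(o["eef_pos"],o["tcp_rot"],o["force"],o["width"])
b=manip.get_image("side")
save("carry",cv2.resize(b["img"][90:250,120:340],None,fx=3.6,fy=3.6,interpolation=cv2.INTER_CUBIC))
W=cloud(b);h=cv2.cvtColor(b["img"],cv2.COLOR_RGB2HSV)
m=((h[...,0]>168)|(h[...,0]<6))&(h[...,1]>140)&(h[...,2]>70)&(W[...,2]>.15)&(W[...,2]<.4)
p=W[m];print(len(p),np.percentile(p,[2,50,98],axis=0))
E
```

```text
[0.61903474 0.03495484 0.25708743] [ 1.79967486e+02 -7.31673525e-02 -1.73325465e+02] [ 0.54061455  0.91874323 -0.90745443] 0.6362745244795515
491 [[0.58936849 0.02689697 0.22037117]
 [0.59836274 0.05244607 0.24756331]
 [0.62872247 0.0620423  0.28327889]]
```

View pics/carry.png

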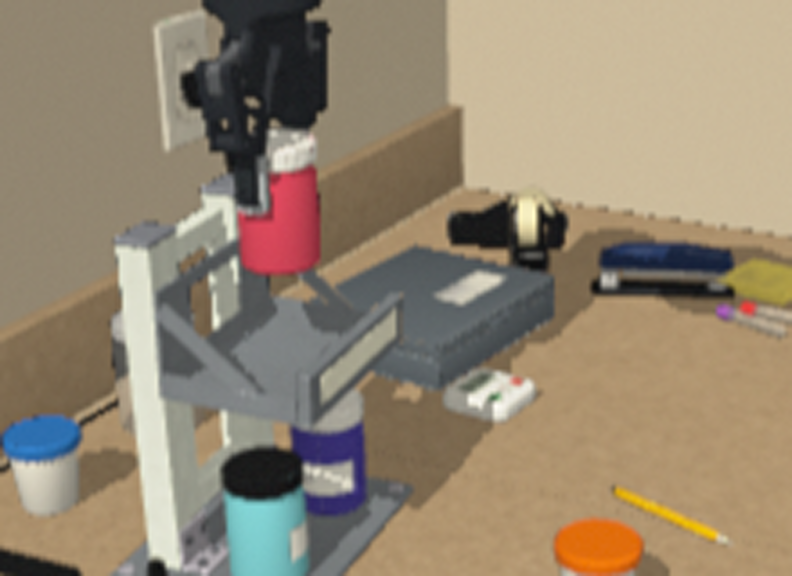

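The jar hangs upright over the middle of the shelf, with its foot about 70 mm above the floor. Lowering.

Request:
apply_moves(
  targets=[
    {"claw": -1,"travel": [0,0,0.015],"twist": 0},
    {"claw": -1,"travel": [0,0,0.02],"twist": 0},
    {"claw": -1,"travel": [0,0,0.016],"twist": 0},
    {"claw": -1,"travel": [0,0,0.01],"twist": 0},
    {"claw": -1,"travel": [0,0,0.005],"twist": 0},
    {"claw": -1,"travel": [0,0,0.003],"twist": 0},
    {"claw": -1,"travel": [0,0,0],"twist": 0},
  ],
)

```text
time_s: 15.5
eef_pos: [0.6198, 0.0345, 0.1889]
tcp_rot: [-180.0, 0.0, -173.3]
force: [-0.2, 1.1, -0.3]
width: 0.634
```

Request:
apply_moves(
  targets=[
    {"claw": -1,"travel": [0,0,0.002],"twist": 0},
    {"claw": -1,"travel": [0,0,0.001],"twist": 0},
    {"claw": -1,"travel": [0,0,0.001],"twist": 0},
    {"claw": -1,"travel": [0,0,0],"twist": 0},
  ],
)

```text
time_s: 15.9
eef_pos: [0.6197, 0.0342, 0.1848]
tcp_rot: [-180.0, 0.0, -173.3]
force: [-0.6, -0.4, -0.3]
width: 0.63
```

Request:
apply_moves(
  targets=[
    {"claw": -1,"travel": [0,0,0.001],"twist": 0},
    {"claw": -1,"travel": [0,0,0.001],"twist": 0},
    {"claw": -1,"travel": [0,0,0],"twist": 0},
  ],
)

```text
time_s: 16.2
eef_pos: [0.62, 0.0342, 0.1845]
tcp_rot: [-180.0, 0.1, -173.3]
force: [-3.2, 0.1, 8.5]
width: 0.633
```

Contact at 8.5 N. Releasing and rising.

Request:
apply_moves(
  targets=[
    {"claw": 0.4,"travel": [0,0,-0.001],"twist": 0},
    {"claw": 0.7,"travel": [0,0,0],"twist": 0},
    {"claw": 0.7,"travel": [0,0,0],"twist": 0},
    {"claw": 0.7,"travel": [0,0,0],"twist": 0},
    {"claw": 0.7,"travel": [0,0,-0.015],"twist": 0},
    {"claw": 0.7,"travel": [0,0,-0.03],"twist": 0},
    {"claw": 0.7,"travel": [0,0,-0.04],"twist": 0},
    {"claw": 0.7,"travel": [0,0,-0.04],"twist": 0},
  ],
)

```text
time_s: 17.0
eef_pos: [0.6193, 0.0343, 0.3094]
tcp_rot: [180.0, -0.1, -173.3]
force: [0.4, -0.1, -0.0]
width: 0.851
```

Request:
apply_moves(
  targets=[
    {"claw": 0.7,"travel": [0.02,0,-0.03],"twist": 0},
    {"claw": 0.7,"travel": [0.02,0,-0.01],"twist": 0},
    {"claw": 0.7,"travel": [0,0,0],"twist": 0},
    {"claw": 0.7,"travel": [0,0,0],"twist": 0},
    {"claw": 0.7,"travel": [0,0,0],"twist": 0},
  ],
)

```text
time_s: 17.5
eef_pos: [0.5802, 0.0297, 0.3472]
tcp_rot: [180.0, -0.1, -173.3]
force: [-0.0, 0.6, -0.4]
width: 0.847
```

```bash
python3 - <<'E'
from rel import *
from scipy.optimize import least_squares
o=manip.observe();print(o["time_s"],o["eef_pos"],o["force"],o["width"])
b=manip.get_image("side");a=manip.get_image("scene");rel(a,b,.142)
for q in return_q: 
    t=q[(q[:,2]>.22)&(q[:,2]<.236)&(q[:,0]<-.015)&(abs(q[:,1])<.04)];print('lid',len(t),np.percentile(t,[2,50,98],axis=0).round(3).tolist())
    s=q[(q[:,2]>.185)&(q[:,2]<.21)&(q[:,0]<-.02)&(q[:,0]>-.1)&(abs(q[:,1])<.04)]
    r=least_squares(lambda x:np.hypot(*(s[:,:2]-x).T)-.0275,[-.05,0],loss='soft_l1',f_scale=.002);print('axis (stand frame)',len(s),r.x)
save("end",cv2.resize(b["img"][110:330,130:350],None,fx=2.7,fy=2.7,interpolation=cv2.INTER_CUBIC))
E
```

```text
17.5 [0.58019562 0.02966773 0.34716786] [-0.04826007  0.61108293 -0.42440107] 0.8473447774738351
side stand front L (46, np.float64(-0.0004)) R (58, np.float64(-0.0011)) side L .072 (306, np.float64(0.0715)) R -.038 (118, np.float64(-0.0384))
 leftwall y at x-.05 0.07532474349133862 slope 0.005561637718269892 264
 lower edge z fit [0.03509922 0.14450148]
 backplate front x at y0 -0.005759761161315195 slope -0.0022650229012696815 159 ztop 0.21462576917729265
 front strip x -0.11177151547629194 slope -0.00235794969293571 181
scene stand front L (26, np.float64(-0.0)) R (43, np.float64(-0.0016)) side L .072 (179, np.float64(0.0722)) R -.038 (76, np.float64(-0.0366))
 leftwall y at x-.05 0.07624099508991117 slope 0.0017545607641196543 125
 lower edge z fit [0.03238191 0.14425453]
 backplate front x at y0 -0.004582678681829234 slope 0.004256754456918951 88 ztop 0.21446094820714554
 front strip x -0.11073091169435793 slope -0.003764186837210579 113
lid 215 [[-0.086, -0.021, 0.221], [-0.063, 0.008, 0.228], [-0.036, 0.026, 0.23]]
axis (stand frame) 236 [-0.05701148 -0.00232727]
lid 134 [[-0.085, -0.024, 0.221], [-0.061, 0.007, 0.228], [-0.035, 0.026, 0.23]]
axis (stand frame) 120 [-0.05604024 -0.00141896]
```

View pics/end.png

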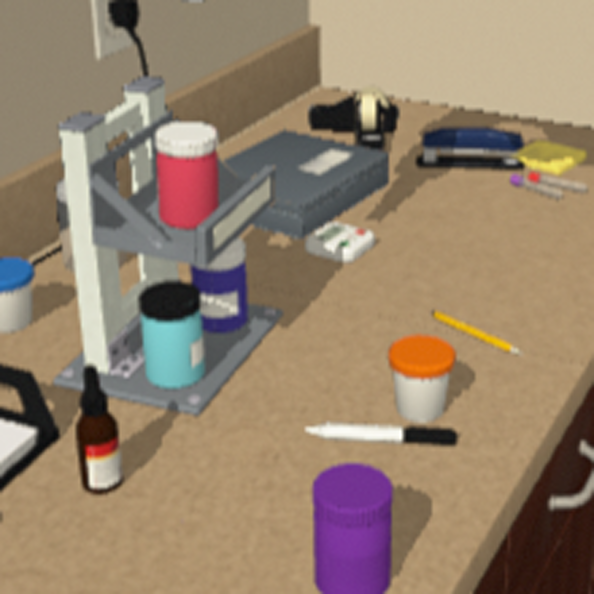

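The jar stands upright on the hung shelf at crop (188,175) and everything else is in place, so I hand in.

```bash
python3 -c "
from station import manip
print(manip.close_job())"
```

```text
the job is handed in; nothing more can be done
None
```

The shelf is hung in the four topmost slots and released, and the red jar stands upright on it. I handed the job in at 17.5 s on the robot's clock; no verdict was reported.

**Shelf:** My last measurements, from both fixed cameras, put it within limits.
- `shelf_back` is about 142 mm above the worktop.
- It is within about 1 mm sideways and 1–3 mm in front of the webs.
- It sags about 0.035 rad towards the front, against a limit of 0.08. The sag was the same with and without the jar.

**Jar:** Its axis is about 55 mm in front of the shelf's rear edge and about 2 mm off the middle. The lid top is at about 0.228 m, which fits a jar standing on the shelf floor.

**Other things:** In the last side picture the two low jars, cup, pencil, timer, marker, dropper bottle and purple jar looked unmoved. I judged those by eye rather than measuring each one. The gripper was clear, with almost no force on the wrist.

**Disagreement:** The two fixed cameras differ by about 1 mm, which is within their stated calibration. No check failed.

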